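Find the till's concealed catch

TASK

The stall's cash till is shut: one of the six look-alike square plates set flush in its flat top is the hidden catch, the other five are dead blanks. Feel over the plates with a closed fingertip until you find the one that gives, press it in so that the drawer springs open, then move clear and leave the drawer standing open. Press by touch only: pick nothing up, and leave the honey jar, the wrapped cake and the red-lidded tub where they are.

Things in the scene. Friction and masses are not known exactly. Their poses are not given: they have to be found in the camera images.
- till: Cash till, a blue box fixed to the counter, 240 mm (its x) by 300 mm (its y), 90 mm tall; origin at the centre of its underside, on the counter. Its x axis points to its back, z is up; the steel drawer front is on its -x side.
- till_top (a point): Centre of the till's flat top, 90 mm above the counter, axes as the till's. Six grey plates 50 mm square, faces 1.5 mm below the top, in 52 mm openings, centred at x = -31 or +31 mm and y = -62, 0 or +62 mm from this point along its axes. All look alike: five are rigid blanks, one (a different one each time) is the sprung catch.
- catch (a joint): How far the live plate (the catch) is pressed in, m: 0 at rest, 0.008 at its stop. It starts to give at 1 to 2 N and reaches its stop at 4 to 5 N; it lets the drawer go between 4 and 5 mm and springs back when let go.
- drawer (a joint): How far the till's drawer is out, m: 0 shut (held by the catch), 0.04 fully out. Once the catch lets go, its own spring drives it all the way out, towards the till's -x side, in under half a second, and keeps it there.
- jar_center (a point): Centre of a loose amber honey jar, 62 mm diameter, 100 mm tall, half-way up; stands behind the till. Not to be moved.
- cake_center (a point): Centre of a loose wrapped dark cake, 130 x 60 x 45 mm tall, half-way up; lies beside the till. Not to be moved.
- tub_center (a point): Centre of a loose clear tub with a red lid, 128 x 188 mm, 77 mm tall, half-way up; stands beside the till. Not to be moved.

How it is judged:
By the outcome, as a careful person would: the job done as asked, in the order asked, and still so for the second after the job is handed in, with the robot touching nothing.
It also fails if it takes over 56 s, if anything falls off the work surface, if the arm or the gripper's body presses on something with over 40 N, if the wrist force passes 120 N, or if a joint passes its speed limit or range.

ROBOT

A 6-joint arm with a two-finger parallel gripper is mounted at the origin on the work surface. World frame = base frame: x ahead of the robot, y to its left, z up, the work surface at z = 0. Lengths are in m, angles in rad, forces in N, time in s.
With the tool pointing down it reaches from about 0.375 to 0.975 m from the base axis. Payload 3.8 kg.
Tool frame: the origin (TCP) lies at the very end of the fingers, on their centre line; the grasp point (between the pads) lies 19 mm behind it (bot.grip_point_offset is the distance from the TCP to the grasp point, in m); z points along the fingers, x is the direction in which the jaws open and shut, and the axes are right-handed (so a half turn about z gives the same grasp; the last joint's range is limited). The gripper opens to 85 mm and grips with 20 to 120 N. Pads are 22 mm wide; open, the fingers measure 114 mm over their backs; the gripper's body (76 mm by 85 mm) begins 54 mm behind the grasp point. The pads swing forward as they close: fully open they stand 13 mm farther back than shut.
Start: joints at [1.262, 0.264, 1.604, -0, 1.274, -0.037], TCP at [0.181, 0.65, 0.231] pointing down, gripper open.
Joint ranges: [-2.63, 2.63], [-0.94, 2.18], [0.31, 2.57], [-1.31, 4.45], [0, 2.66], [-2.55, 2.55]. Speed limits (rad/s): [2.57, 2.57, 3.14, 3.14, 3.14, 3.14].

INTERFACE

Orientations are given as a rotation vector (axis times angle).
In Python, from workcell import bot, read_camera gives the robot as it stands.
- The arm moves only by the tool arm_command, never from a script. Its argument "rows" is a list of rows, each an object with "delta_rot": the turn, a rotation vector about the tool's x, y, z in rad, a list of three; "xyz": the shift along the tool's x, y, z in m, a list of three; "gripper": the finger opening in m, from 0 to 0.0854. A call has 1 to 12 rows; each row shifts and turns the commanded pose from where the row before left it, along the tool's axes as they then stand; what a row does not reach is not made up. A row lasts 1/10 s, in which the tool goes at most 50 mm and 8.59 degrees, less where a joint would pass 70% of its speed; a pose out of reach is approached as far as the arm can. A call is refused whole if a number of a shift passes 0.05 or a number of a turn 0.15, either way. A call with a gripper value outside its range is refused whole. The fingers move at their own pace and stop on an object; "force" is the grip in N (left out, the last holds). Time passes only in rows, so rows that do not move let the fingers close. It gives the time, the measured TCP pose, the force and the opening at its end, in the units of the state.
- bot.read_state(): the state, without advancing time (a new reading comes with each control period).
- read_camera(name): name is "side" or "top" or "wrist"; returns a dict with "pixels" (480x640x3 uint8, red, green, blue), "range_z" (480x640 float32, m along the optical axis (not along the pixel's ray), 0 where there is no reading), "intrinsics" (3x3 intrinsics, pixels), "dist_coeffs" ([k1, k2, p1, p2, k3] as OpenCV has them; the pictures are not rectified), "camera_from_world" (4x4, takes a point from world to camera coordinates). Camera axes: x right, y up, looking along -z (the intrinsics and any distortion apply to the point x, -y, -z); pixel columns grow to the right and rows downward; lengths in m; the calibration is good to about 2 mm. A picture is of the moment at which its call begins.
- bot.finish_job(): hands the job in, once; it reports no verdict.
The state is a dict: "time": time; "q": joint angles; "joint_vel": joint speeds; "joint_torque": joint torques, N m; "tool_pos": TCP position; "tcp_rot": TCP orientation; "wrist_force": force on the tool from outside, world axes, zero at the start; "torque": the same for the moment, N m; "width": opening from 0.0 (shut) to 1.0 (fully open).
Only numpy, scipy, OpenCV 4.12 (cv2) and the standard library are available. Lean on these libraries where they do the work, as an engineer would, in place of code of your own. Each camera call takes 0.05 s, during which the arm holds its last target.

## Working session

There is one attempt and no reset: what is moved stays moved. The work goes in short steps, Python scripts to look and compute and a tool call to move; the robot and the scene stay as the last step left them, time stands still between calls to the robot, and variables do not carry over. Pictures are saved under pics/ and viewed, and the job is handed in when it is done.

Besides the shell and the picture viewer there is one more tool, called after ">>>" as a command line: name --argument value ..., lists and objects as JSON in quotes. arm_command: Moves the arm, as the interface text tells. Its arguments: {"type":"object","properties":{"rows":{"type":"array","items":{"type":"object","properties":{"delta_rot":{"type":"array","items":{"type":"number"}},"xyz":{"type":"array","items":{"type":"number"}},"gripper":{"type":"number"}}}},"force":{"type":"number"}},"required":["rows"]}

```bash
mkdir -p pics; python3 - <<'E'
from workcell import bot, read_camera
import cv2,pickle
s=bot.read_state()
for k in s: print(k,s[k])
for n in("side","top"):
    c=read_camera(n); pickle.dump(c,open(n+".pkl","wb"))
    cv2.imwrite(f"pics/{n}0.png",c["pixels"][...,::-1])
    print(n,c["intrinsics"],c["dist_coeffs"],c["camera_from_world"])
E
```

```text
time 0.0
q [ 1.26209355e+00  2.64716756e-01  1.60539672e+00  1.66433349e-05
  1.27369563e+00 -3.69031789e-02]
joint_vel [-0.00308611 -0.00042272 -0.00069853  0.00236372  0.00107526  0.00074933]
joint_torque [-2.34237588e-03 -5.15111482e+01 -3.67310071e+01 -3.50154605e-04
  1.31124005e-02  1.71231835e-05]
tool_pos [0.18098764 0.64951511 0.22997429]
tcp_rot [ 2.50092345  1.89922456 -0.00286171]
wrist_force [-0.58531805 -0.32051687 -0.55145666]
torque [ 0.02360939 -0.02066759  0.02305025]
width 0.9965864723784177
side [[541.05228543   0.         321.66706361]
 [  0.         541.05228543 237.4572287 ]
 [  0.           0.           1.        ]] [-0.15051083  0.          0.          0.          0.        ] [[-0.99256862 -0.12160986 -0.00430982  0.58324195]
 [ 0.0770428  -0.65544244  0.75130528 -0.08604317]
 [-0.09419097  0.74539     0.65994076 -0.9719908 ]
 [ 0.          0.          0.          1.        ]]
top [[442.25997017   0.         324.87015673]
 [  0.         442.25997017 240.89019805]
 [  0.           0.           1.        ]] [0.00071642 0.         0.         0.         0.        ] [[-0.01735936 -0.9997417  -0.01466943  0.06068445]
 [ 0.99765177 -0.01829155  0.06600273 -0.5908512 ]
 [-0.06625401 -0.01348922  0.99771161 -0.93608506]
 [ 0.          0.          0.          1.        ]]
```

View pics/top0.png

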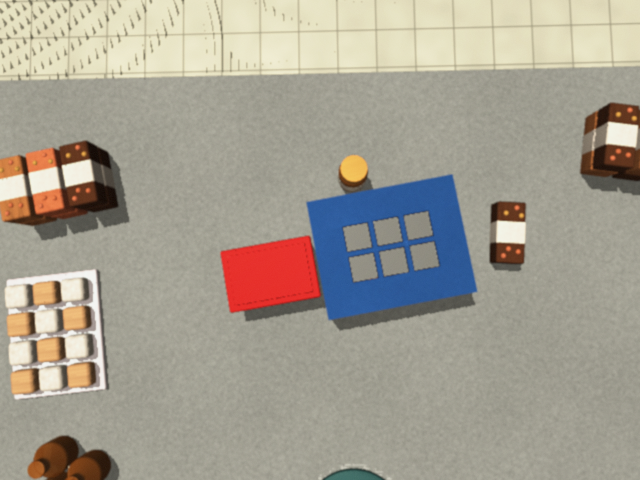

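View pics/side0.png

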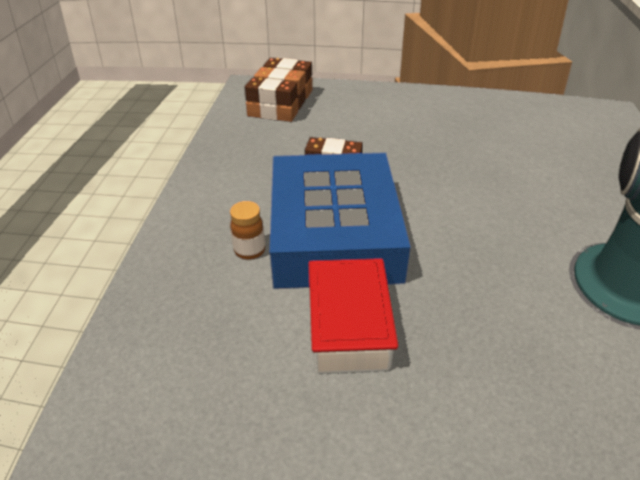

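The top view shows the till (corners about (308,201), (453,176), (476,292), (329,319)) with plates around (390,247). The tub is at (270,273), the jar at (353,170) and the cake at (508,233). Next I measure the plate positions.

```bash
cat > h.py <<'E'
import numpy as np,cv2
def plane(c,uv,z):
    K=c["intrinsics"];d=np.array(c["dist_coeffs"]);T=c["camera_from_world"]
    p=cv2.undistortPoints(np.array(uv,float).reshape(-1,1,2),K,d).reshape(-1,2)
    r=np.c_[p[:,0],-p[:,1],-np.ones(len(p))]@T[:3,:3]
    o=-T[:3,:3].T@T[:3,3]
    return o+r*((z-o[2])/r[:,2])[:,None]
def depthpt(c,uv):
    K=c["intrinsics"];d=np.array(c["dist_coeffs"]);T=c["camera_from_world"]
    uv=np.array(uv,float).reshape(-1,2)
    p=cv2.undistortPoints(uv.reshape(-1,1,2),K,d).reshape(-1,2)
    z=c["range_z"][uv[:,1].round().astype(int),uv[:,0].round().astype(int)]
    P=np.c_[p[:,0],-p[:,1],-np.ones(len(p))]*z[:,None]
    return (P-T[:3,3])@T[:3,:3]
E
python3 - <<'E'
import pickle,cv2,numpy as np
from h import *
for n in("top","side"):
    c=pickle.load(open(n+".pkl","rb")); hsv=cv2.cvtColor(c["pixels"],cv2.COLOR_RGB2HSV)
    g=(hsv[...,1]<70).astype(np.uint8)
    nl,l,st,ce=cv2.connectedComponentsWithStats(g,connectivity=4)
    roi=[i for i in range(1,nl) if 200<st[i,4]<1200 and (340<ce[i,0]<445 and 205<ce[i,1]<290 if n=="top" else 300<ce[i,0]<375 and 165<ce[i,1]<235)]
    print(n,np.round(ce[roi],1).tolist(),st[roi,4])
    W=plane(c,ce[roi],0.0885); print(np.round(W,4)); print(np.round(depthpt(c,ce[roi]),4))
    m=W[:,:2].mean(0)
    # fit
    A=[]
    src=W[:,:2]-m
    best=None
    for t in np.linspace(-0.5,0.5,1001):
        R=np.array([[np.cos(t),-np.sin(t)],[np.sin(t),np.cos(t)]])
        q=src@R
        e=(np.abs(np.abs(q[:,0])-.031)**2).sum()+(np.minimum(np.abs(q[:,1]),np.abs(np.abs(q[:,1])-.062))**2).sum()
        if best is None or e<best[0]: best=(e,t)
    print("centre",m,"yaw",best)
    if n=="top":
        print("tub, jar",depthpt(c,[[270,273],[353,165],[508,233],[345,300],[455,275],[435,190],[320,215]]))
E
```

```text
top [[417.9, 225.2], [387.5, 231.0], [357.0, 236.8], [424.1, 255.6], [393.6, 261.4], [363.1, 267.2]] [644 648 645 657 655 657]
[[ 0.6154 -0.1378  0.0885]
 [ 0.6049 -0.0767  0.0885]
 [ 0.5944 -0.0154  0.0885]
 [ 0.5543 -0.1483  0.0885]
 [ 0.5438 -0.0872  0.0885]
 [ 0.5333 -0.0262  0.0885]]
[[ 0.6156 -0.138   0.0873]
 [ 0.6051 -0.077   0.0865]
 [ 0.5944 -0.0154  0.0887]
 [ 0.5543 -0.1483  0.0884]
 [ 0.5437 -0.0868  0.0907]
 [ 0.5333 -0.0261  0.0894]]
centre [ 0.5743612  -0.08191996] yaw (np.float64(4.3112470093071815e-08), np.float64(0.17000000000000004))
tub, jar [[ 0.52488504  0.16187554  0.07555433]
 [ 0.73784137 -0.00992128  0.09928746]
 [ 0.59943115 -0.3326042   0.04857399]
 [ 0.46901609  0.01132085  0.0911699 ]
 [ 0.51462085 -0.20812467  0.08891976]
 [ 0.68549372 -0.17380148  0.09099576]
 [ 0.63951082  0.05806551  0.09026133]]
side [[347.5, 177.6], [316.4, 178.5], [350.3, 196.2], [317.9, 197.4], [353.5, 216.7], [319.6, 217.9]] [364 367 428 429 496 491]
[[ 0.5535 -0.1465  0.0885]
 [ 0.6144 -0.1362  0.0885]
 [ 0.5429 -0.0857  0.0885]
 [ 0.6037 -0.075   0.0885]
 [ 0.532  -0.0248  0.0885]
 [ 0.5928 -0.0142  0.0885]]
[[ 0.5534 -0.1458  0.089 ]
 [ 0.614  -0.1338  0.0902]
 [ 0.543  -0.0877  0.087 ]
 [ 0.6037 -0.0753  0.0883]
 [ 0.5321 -0.0265  0.0871]
 [ 0.5927 -0.0138  0.0888]]
centre [ 0.5731974  -0.08038753] yaw (np.float64(2.7908014879002735e-07), np.float64(0.17400000000000004))
```

```bash
cat > t.py <<'E'
import sys,numpy as np
from scipy.spatial.transform import Rotation as R
from workcell import bot
C=np.array([.5738,-.0811]);t=.172
ux=np.array([np.cos(t),np.sin(t)]);uy=np.array([-np.sin(t),np.cos(t)])
P=[C+ux*a+uy*b for a in(-.031,.031) for b in(.062,0,-.062)]
s=bot.read_state();M=R.from_rotvec(s["tcp_rot"]).as_matrix();p=np.array(s["tool_pos"])
print(s["time"],p.round(4),"F",np.round(s["wrist_force"],2),"w",round(s["width"],3)); print(M.round(4))
prev=p
for i,q in enumerate(P):
    g=np.r_[q,.105]
    print(i,q.round(4),"from here",(M.T@(g-p)).round(4),"from prev",(M.T@(g-prev)).round(4)); prev=g
E
python3 t.py
```

```text
0.1 [0.181  0.6496 0.23  ] F [ 0.58 -0.03  0.36] w 1.001
[[ 2.684e-01  9.633e-01 -7.000e-04]
 [ 9.633e-01 -2.684e-01 -2.000e-03]
 [-2.100e-03 -1.000e-04 -1.000e+00]]
0 [ 0.5326 -0.0253] from here [-0.5555  0.5199  0.1262] from prev [-0.5555  0.5199  0.1262]
1 [ 0.5433 -0.0864] from here [-0.6115  0.5466  0.1263] from prev [-0.056   0.0266  0.0001]
2 [ 0.5539 -0.1475] from here [-0.6675  0.5732  0.1264] from prev [-0.056   0.0266  0.0001]
3 [ 0.5937 -0.0147] from here [-0.5288  0.5759  0.1261] from prev [ 0.1386  0.0028 -0.0003]
4 [ 0.6043 -0.0758] from here [-0.5848  0.6025  0.1262] from prev [-0.056   0.0266  0.0001]
5 [ 0.615  -0.1369] from here [-0.6408  0.6292  0.1263] from prev [-0.056   0.0266  0.0001]
```

>>> arm_command --rows '[{"xyz":[-0.02,0.02,0],"gripper":0},{"xyz":[-0.024,0.022,0],"gripper":0},{"xyz":[-0.024,0.022,0],"gripper":0},{"xyz":[-0.024,0.022,0],"gripper":0},{"xyz":[-0.024,0.022,0],"gripper":0},{"xyz":[-0.024,0.022,0],"gripper":0},{"xyz":[-0.024,0.022,0],"gripper":0},{"xyz":[-0.024,0.022,0],"gripper":0},{"xyz":[-0.024,0.022,0],"gripper":0},{"xyz":[-0.024,0.022,0],"gripper":0},{"xyz":[-0.024,0.022,0],"gripper":0},{"xyz":[-0.024,0.022,0],"gripper":0}]' --force 20

```text
invalid input
```

>>> arm_command --rows '[{"xyz":[-0.024,0.022,0],"gripper":0},{"xyz":[-0.024,0.022,0],"gripper":0},{"xyz":[-0.024,0.022,0],"gripper":0},{"xyz":[-0.024,0.022,0],"gripper":0},{"xyz":[-0.024,0.022,0],"gripper":0},{"xyz":[-0.024,0.022,0],"gripper":0},{"xyz":[-0.024,0.022,0],"gripper":0},{"xyz":[-0.024,0.022,0],"gripper":0},{"xyz":[-0.024,0.022,0],"gripper":0},{"xyz":[-0.024,0.022,0],"gripper":0},{"xyz":[-0.02,0.02,0],"gripper":0},{"xyz":[-0.01,0.01,0],"gripper":0}]'

```text
invalid input
```

```bash
python3 t.py
```

```text
0.1 [0.181  0.6496 0.23  ] F [ 0.58 -0.03  0.36] w 1.001
[[ 2.684e-01  9.633e-01 -7.000e-04]
 [ 9.633e-01 -2.684e-01 -2.000e-03]
 [-2.100e-03 -1.000e-04 -1.000e+00]]
0 [ 0.5326 -0.0253] from here [-0.5555  0.5199  0.1262] from prev [-0.5555  0.5199  0.1262]
1 [ 0.5433 -0.0864] from here [-0.6115  0.5466  0.1263] from prev [-0.056   0.0266  0.0001]
2 [ 0.5539 -0.1475] from here [-0.6675  0.5732  0.1264] from prev [-0.056   0.0266  0.0001]
3 [ 0.5937 -0.0147] from here [-0.5288  0.5759  0.1261] from prev [ 0.1386  0.0028 -0.0003]
4 [ 0.6043 -0.0758] from here [-0.5848  0.6025  0.1262] from prev [-0.056   0.0266  0.0001]
5 [ 0.615  -0.1369] from here [-0.6408  0.6292  0.1263] from prev [-0.056   0.0266  0.0001]
```

The rows probably need all three fields, so I'll try a single full row.

>>> arm_command --rows '[{"delta_rot":[0,0,0],"xyz":[-0.02,0.02,0],"gripper":0}]' --force 20

```text
time: 0.2
tool_pos: [0.1937, 0.6269, 0.2302]
tcp_rot: [-2.499, -1.902, 0.001]
wrist_force: [0.7, -0.6, -0.5]
width: 0.856
```

>>> arm_command --rows '[{"delta_rot":[0,0,0],"xyz":[-0.024,0.022,0],"gripper":0},{"delta_rot":[0,0,0],"xyz":[-0.024,0.022,0],"gripper":0},{"delta_rot":[0,0,0],"xyz":[-0.024,0.022,0],"gripper":0},{"delta_rot":[0,0,0],"xyz":[-0.024,0.022,0],"gripper":0},{"delta_rot":[0,0,0],"xyz":[-0.024,0.022,0],"gripper":0},{"delta_rot":[0,0,0],"xyz":[-0.024,0.022,0],"gripper":0},{"delta_rot":[0,0,0],"xyz":[-0.024,0.022,0],"gripper":0},{"delta_rot":[0,0,0],"xyz":[-0.024,0.022,0],"gripper":0},{"delta_rot":[0,0,0],"xyz":[-0.024,0.022,0],"gripper":0},{"delta_rot":[0,0,0],"xyz":[-0.024,0.022,0],"gripper":0},{"delta_rot":[0,0,0],"xyz":[-0.024,0.022,0],"gripper":0},{"delta_rot":[0,0,0],"xyz":[-0.024,0.022,0],"gripper":0}]'

```text
time: 1.4
tool_pos: [0.3722, 0.2759, 0.2309]
tcp_rot: [-2.502, -1.9, 0.001]
wrist_force: [0.9, -0.5, 0.5]
width: 0.003
```

>>> arm_command --rows '[{"delta_rot":[0,0,0],"xyz":[-0.024,0.022,0],"gripper":0},{"delta_rot":[0,0,0],"xyz":[-0.024,0.022,0],"gripper":0},{"delta_rot":[0,0,0],"xyz":[-0.024,0.022,0],"gripper":0},{"delta_rot":[0,0,0],"xyz":[-0.024,0.022,0],"gripper":0},{"delta_rot":[0,0,0],"xyz":[-0.024,0.022,0],"gripper":0},{"delta_rot":[0,0,0],"xyz":[-0.024,0.022,0],"gripper":0},{"delta_rot":[0,0,0],"xyz":[-0.024,0.022,0],"gripper":0},{"delta_rot":[0,0,0],"xyz":[-0.024,0.022,0],"gripper":0},{"delta_rot":[0,0,0],"xyz":[-0.02,0.02,0],"gripper":0},{"delta_rot":[0,0,0],"xyz":[-0.01,0.01,0],"gripper":0},{"delta_rot":[0,0,0],"xyz":[0,0,0],"gripper":0}]'

```text
time: 2.5
tool_pos: [0.5112, 0.0071, 0.2309]
tcp_rot: [-2.504, -1.897, 0.001]
wrist_force: [-0.3, -0.3, -0.2]
width: -0.001
```

```bash
python3 t.py
```

```text
2.5 [0.5112 0.0071 0.2309] F [-0.28 -0.29 -0.2 ] w -0.001
[[ 2.707e-01  9.627e-01 -8.000e-04]
 [ 9.627e-01 -2.707e-01  0.000e+00]
 [-2.000e-04 -7.000e-04 -1.000e+00]]
0 [ 0.5326 -0.0253] from here [-0.0254  0.0295  0.1259] from prev [-0.0254  0.0295  0.1259]
1 [ 0.5433 -0.0864] from here [-0.0813  0.0562  0.1259] from prev [-0.0559  0.0268 -0.    ]
2 [ 0.5539 -0.1475] from here [-0.1372  0.083   0.1258] from prev [-0.0559  0.0268 -0.    ]
3 [ 0.5937 -0.0147] from here [0.0014 0.0854 0.1258] from prev [ 0.1386  0.0024 -0.    ]
4 [ 0.6043 -0.0758] from here [-0.0545  0.1122  0.1258] from prev [-0.0559  0.0268 -0.    ]
5 [ 0.615  -0.1369] from here [-0.1105  0.1389  0.1258] from prev [-0.0559  0.0268 -0.    ]
```

>>> arm_command --rows '[{"delta_rot":[0,0,0],"xyz":[-0.0127,0.0147,0.02],"gripper":0},{"delta_rot":[0,0,0],"xyz":[-0.0127,0.0148,0.03],"gripper":0},{"delta_rot":[0,0,0],"xyz":[0,0,0.03],"gripper":0},{"delta_rot":[0,0,0],"xyz":[0,0,0.03],"gripper":0},{"delta_rot":[0,0,0],"xyz":[0,0,0.02],"gripper":0},{"delta_rot":[0,0,0],"xyz":[0,0,0.005],"gripper":0},{"delta_rot":[0,0,0],"xyz":[0,0,0],"gripper":0},{"delta_rot":[0,0,0],"xyz":[0,0,0],"gripper":0}]'

```text
time: 3.3
tool_pos: [0.5334, -0.0237, 0.0976]
tcp_rot: [2.5, 1.9, 0.002]
wrist_force: [0.2, -0.7, 0.4]
width: 0.002
```

```bash
python3 t.py|sed -n '1p;5p'; python3 - <<'E'
from workcell import read_camera
import cv2
for n in("top","side"):
    c=read_camera(n); cv2.imwrite(f"pics/{n}1.png",c["pixels"][100:380,200:520,::-1].repeat(2,0).repeat(2,1))
E
```

```text
3.3 [ 0.5334 -0.0237  0.0976] F [ 0.24 -0.67  0.37] w 0.002
0 [ 0.5326 -0.0253] from here [-0.0018 -0.0002 -0.0074] from prev [-0.0018 -0.0002 -0.0074]
```

View pics/side1.png

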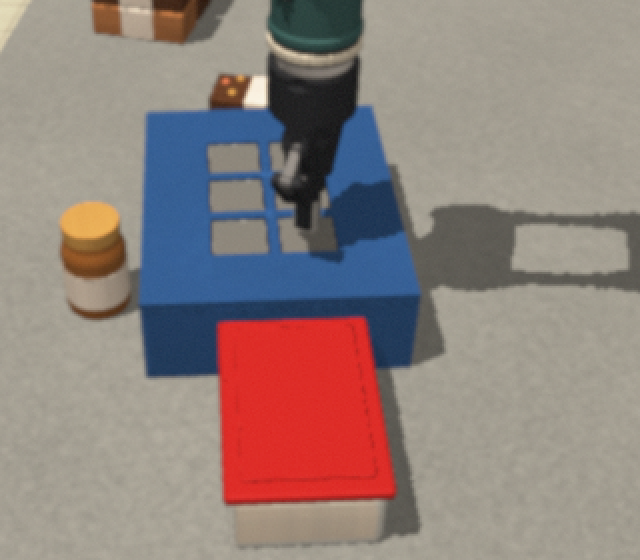

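The closed fingertip is just above the near front plate, at about (305,228) in the crop. I'll start feeling downwards.

>>> arm_command --rows '[{"delta_rot":[0,0,0],"xyz":[-0.0015,0,0.002],"gripper":0},{"delta_rot":[0,0,0],"xyz":[0,0,0.002],"gripper":0},{"delta_rot":[0,0,0],"xyz":[0,0,0.002],"gripper":0},{"delta_rot":[0,0,0],"xyz":[0,0,0],"gripper":0},{"delta_rot":[0,0,0],"xyz":[0,0,0],"gripper":0}]'

```text
time: 3.9
tool_pos: [0.532, -0.0258, 0.0901]
tcp_rot: [-2.502, -1.9, 0.0]
wrist_force: [0.8, -0.9, 0.0]
width: 0.005
```

>>> arm_command --rows '[{"delta_rot":[0,0,0],"xyz":[0,0,0.001],"gripper":0},{"delta_rot":[0,0,0],"xyz":[0,0,0],"gripper":0}]'

```text
time: 4.1
tool_pos: [0.5321, -0.0257, 0.0891]
tcp_rot: [-2.502, -1.9, 0.0]
wrist_force: [-0.7, -0.5, -1.5]
width: 0.001
```

>>> arm_command --rows '[{"delta_rot":[0,0,0],"xyz":[0,0,0.001],"gripper":0},{"delta_rot":[0,0,0],"xyz":[0,0,0],"gripper":0}]'

```text
time: 4.3
tool_pos: [0.5323, -0.0257, 0.0886]
tcp_rot: [2.502, 1.9, 0.0]
wrist_force: [-0.1, -0.7, 2.0]
width: 0.001
```

>>> arm_command --rows '[{"delta_rot":[0,0,0],"xyz":[0,0,0.001],"gripper":0},{"delta_rot":[0,0,0],"xyz":[0,0,0],"gripper":0}]'

```text
time: 4.5
tool_pos: [0.5324, -0.0257, 0.0886]
tcp_rot: [2.502, 1.9, 0.0]
wrist_force: [-3.5, 0.6, 8.1]
width: 0.002
```

Plate 0 is rigid: it held at z = 0.0886 under 8 N. On to plate 1.

>>> arm_command --rows '[{"delta_rot":[0,0,0],"xyz":[0,0,-0.012],"gripper":0},{"delta_rot":[0,0,0],"xyz":[0,0,0],"gripper":0},{"delta_rot":[0,0,0],"xyz":[-0.028,0.0134,0],"gripper":0},{"delta_rot":[0,0,0],"xyz":[-0.028,0.0134,0],"gripper":0},{"delta_rot":[0,0,0],"xyz":[0,0,0],"gripper":0},{"delta_rot":[0,0,0],"xyz":[0,0,0.004],"gripper":0},{"delta_rot":[0,0,0],"xyz":[0,0,0.004],"gripper":0},{"delta_rot":[0,0,0],"xyz":[0,0,0.001],"gripper":0},{"delta_rot":[0,0,0],"xyz":[0,0,0.001],"gripper":0},{"delta_rot":[0,0,0],"xyz":[0,0,0.001],"gripper":0},{"delta_rot":[0,0,0],"xyz":[0,0,0.001],"gripper":0},{"delta_rot":[0,0,0],"xyz":[0,0,0],"gripper":0}]'

```text
time: 5.7
tool_pos: [0.5426, -0.0861, 0.0886]
tcp_rot: [-2.501, -1.9, 0.0]
wrist_force: [-5.1, 2.2, 8.6]
width: 0.003
```

Plate 1 is also rigid. Plate 2 next.

>>> arm_command --rows '[{"delta_rot":[0,0,0],"xyz":[0,0,-0.012],"gripper":0},{"delta_rot":[0,0,0],"xyz":[0,0,0],"gripper":0},{"delta_rot":[0,0,0],"xyz":[-0.028,0.0134,0],"gripper":0},{"delta_rot":[0,0,0],"xyz":[-0.028,0.0134,0],"gripper":0},{"delta_rot":[0,0,0],"xyz":[0,0,0],"gripper":0},{"delta_rot":[0,0,0],"xyz":[0,0,0.004],"gripper":0},{"delta_rot":[0,0,0],"xyz":[0,0,0.004],"gripper":0},{"delta_rot":[0,0,0],"xyz":[0,0,0.001],"gripper":0},{"delta_rot":[0,0,0],"xyz":[0,0,0.001],"gripper":0},{"delta_rot":[0,0,0],"xyz":[0,0,0.001],"gripper":0},{"delta_rot":[0,0,0],"xyz":[0,0,0.001],"gripper":0},{"delta_rot":[0,0,0],"xyz":[0,0,0],"gripper":0}]'

```text
time: 6.9
tool_pos: [0.5534, -0.1472, 0.0885]
tcp_rot: [-2.5, -1.9, 0.0]
wrist_force: [-3.8, 2.5, 8.6]
width: -0.003
```

```bash
python3 t.py
```

```text
6.9 [ 0.5534 -0.1472  0.0885] F [-3.78  2.52  8.62] w -0.003
[[ 2.680e-01  9.634e-01 -1.000e-03]
 [ 9.634e-01 -2.680e-01  8.000e-04]
 [ 5.000e-04 -1.100e-03 -1.000e+00]]
0 [ 0.5326 -0.0253] from here [ 0.1119 -0.0527 -0.0163] from prev [ 0.1119 -0.0527 -0.0163]
1 [ 0.5433 -0.0864] from here [ 0.0558 -0.0261 -0.0164] from prev [-0.056   0.0266 -0.0001]
2 [ 0.5539 -0.1475] from here [-0.0002  0.0005 -0.0165] from prev [-0.056   0.0266 -0.0001]
3 [ 0.5937 -0.0147] from here [ 0.1385  0.0034 -0.0164] from prev [1.386e-01 2.800e-03 1.000e-04]
4 [ 0.6043 -0.0758] from here [ 0.0824  0.0299 -0.0165] from prev [-0.056   0.0266 -0.0001]
5 [ 0.615  -0.1369] from here [ 0.0264  0.0565 -0.0165] from prev [-0.056   0.0266 -0.0001]
```

Plate 2 is rigid as well. Plate 5 next.

>>> arm_command --rows '[{"delta_rot":[0,0,0],"xyz":[0,0,-0.012],"gripper":0},{"delta_rot":[0,0,0],"xyz":[0,0,0],"gripper":0},{"delta_rot":[0,0,0],"xyz":[0.0132,0.0283,0],"gripper":0},{"delta_rot":[0,0,0],"xyz":[0.0132,0.0283,0],"gripper":0},{"delta_rot":[0,0,0],"xyz":[0,0,0],"gripper":0},{"delta_rot":[0,0,0],"xyz":[0,0,0.004],"gripper":0},{"delta_rot":[0,0,0],"xyz":[0,0,0.004],"gripper":0},{"delta_rot":[0,0,0],"xyz":[0,0,0.001],"gripper":0},{"delta_rot":[0,0,0],"xyz":[0,0,0.001],"gripper":0},{"delta_rot":[0,0,0],"xyz":[0,0,0.001],"gripper":0},{"delta_rot":[0,0,0],"xyz":[0,0,0.001],"gripper":0},{"delta_rot":[0,0,0],"xyz":[0,0,0],"gripper":0}]'

```text
time: 8.1
tool_pos: [0.6152, -0.1379, 0.0875]
tcp_rot: [2.502, 1.9, -0.0]
wrist_force: [-1.3, 0.3, 1.2]
width: 0.002
```

This one gives: z is 1 mm lower and the force is only 1.2 N. I'll press further.

>>> arm_command --rows '[{"delta_rot":[0,0,0],"xyz":[0,0,0.001],"gripper":0},{"delta_rot":[0,0,0],"xyz":[0,0,0.001],"gripper":0},{"delta_rot":[0,0,0],"xyz":[0,0,0],"gripper":0}]'

```text
time: 8.4
tool_pos: [0.6154, -0.1379, 0.0854]
tcp_rot: [2.502, 1.9, 0.0]
wrist_force: [-2.2, -0.4, 1.9]
width: -0.004
```

>>> arm_command --rows '[{"delta_rot":[0,0,0],"xyz":[0,0,0.001],"gripper":0},{"delta_rot":[0,0,0],"xyz":[0,0,0.001],"gripper":0},{"delta_rot":[0,0,0],"xyz":[0,0,0.001],"gripper":0},{"delta_rot":[0,0,0],"xyz":[0,0,0],"gripper":0}]'

```text
time: 8.8
tool_pos: [0.6154, -0.1379, 0.0822]
tcp_rot: [2.502, 1.9, 0.0]
wrist_force: [-2.3, -1.2, 2.8]
width: 0.001
```

Now 6.3 mm in, past the release point. I'll hold half a second, then look.

>>> arm_command --rows '[{"delta_rot":[0,0,0],"xyz":[0,0,0.0005],"gripper":0},{"delta_rot":[0,0,0],"xyz":[0,0,0],"gripper":0},{"delta_rot":[0,0,0],"xyz":[0,0,0],"gripper":0},{"delta_rot":[0,0,0],"xyz":[0,0,0],"gripper":0},{"delta_rot":[0,0,0],"xyz":[0,0,0],"gripper":0}]'

```text
time: 9.3
tool_pos: [0.6154, -0.1379, 0.0819]
tcp_rot: [2.502, 1.9, 0.0]
wrist_force: [-0.8, -0.3, 1.7]
width: -0.003
```

```bash
python3 - <<'E'
from workcell import read_camera
import cv2
for n in("top","side"):
    c=read_camera(n); cv2.imwrite(f"pics/{n}2.png",c["pixels"][100:380,200:520,::-1].repeat(2,0).repeat(2,1))
E
```

```text
(no output)
```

View pics/top2.png

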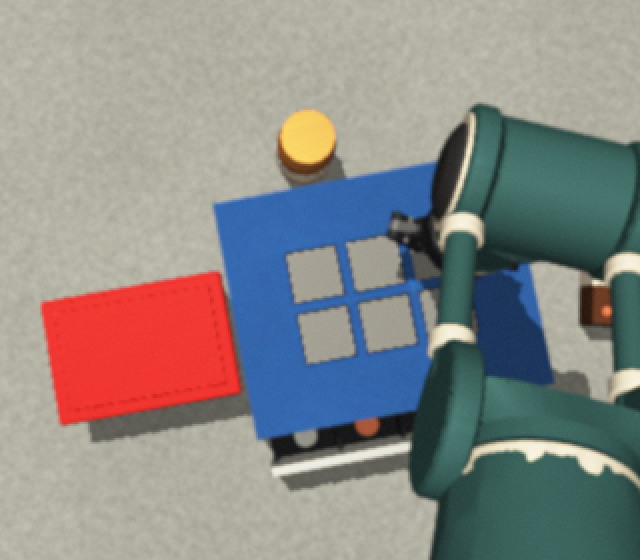

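View pics/side2.png

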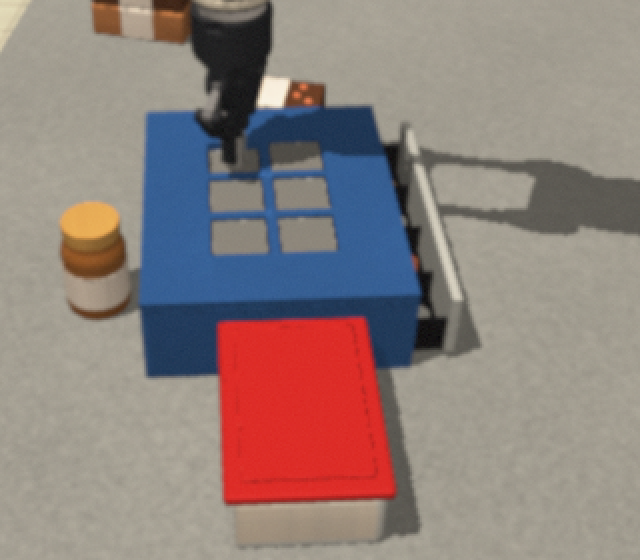

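The drawer is open in both views: the steel front sits at about (430,230) in the side crop and (340,460) in the top crop. I'll lift straight up and clear.

>>> arm_command --rows '[{"delta_rot":[0,0,0],"xyz":[0,0,-0.005],"gripper":0},{"delta_rot":[0,0,0],"xyz":[0,0,-0.01],"gripper":0},{"delta_rot":[0,0,0],"xyz":[0,0,-0.02],"gripper":0},{"delta_rot":[0,0,0],"xyz":[0,0,-0.03],"gripper":0},{"delta_rot":[0,0,0],"xyz":[0,0,-0.03],"gripper":0},{"delta_rot":[0,0,0],"xyz":[0,0,-0.03],"gripper":0},{"delta_rot":[0,0,0],"xyz":[0,0,-0.02],"gripper":0},{"delta_rot":[0,0,0],"xyz":[0,0,0],"gripper":0},{"delta_rot":[0,0,0],"xyz":[0,0,0],"gripper":0},{"delta_rot":[0,0,0],"xyz":[0,0,0],"gripper":0}]'

```text
time: 10.4
tool_pos: [0.6141, -0.1373, 0.2247]
tcp_rot: [-2.5, -1.898, 0.003]
wrist_force: [0.1, 0.5, 0.2]
width: 0.0
```

```bash
python3 - <<'E'
from workcell import read_camera,bot
import cv2,pickle,numpy as np
for n in("top","side"):
    c=read_camera(n); cv2.imwrite(f"pics/{n}3.png",c["pixels"][100:380,200:520,::-1].repeat(2,0).repeat(2,1))
    o=pickle.load(open(n+".pkl","rb"))
    R=dict(top=dict(jar=(335,150,372,192),tub=(215,232,318,318),cake=(485,195,530,270)),side=dict(jar=(225,198,268,262),tub=(305,258,398,375)))[n]
    for k,(a,b,e,f) in R.items():
        print(n,k,np.abs(c["pixels"][b:f,a:e].astype(int)-o["pixels"][b:f,a:e]).mean().round(2))
s=bot.read_state();print(s["time"],s["tool_pos"],s["wrist_force"])
E
```

```text
top jar 12.61
top tub 9.85
top cake 28.84
side jar 3.61
side tub 3.27
10.5 [ 0.61412155 -0.13735819  0.22451912] [0.15476788 0.25793695 1.08144843]
```

View pics/side3.png

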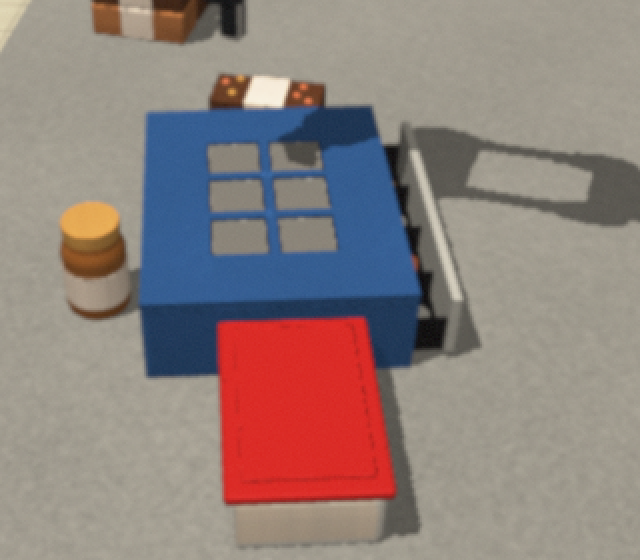

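View pics/top3.png

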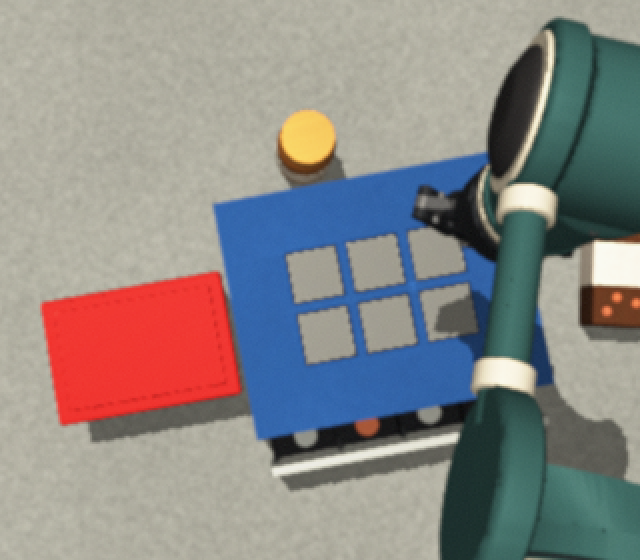

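The drawer stays open with the gripper about 135 mm above the till. The jar, tub and cake are where they were in the first pictures.

```bash
python3 -c "
from workcell import bot
print(bot.finish_job())"
```

```text
the job is handed in; nothing more can be done
None
```

The till drawer is open and stayed open after I moved clear, and the job was handed in at about 10.5 s.

- **Finding the catch:** I felt four plates with the closed fingertips. The three front ones (x = -31 mm, y = +62, 0 and -62 mm) held rigid at about 8.5 N. The back plate at x = +31 mm, y = -62 mm gave way at about 1 N.
- **Opening the drawer:** I pressed that plate in about 6.5 mm, with 2–3 N on the wrist. Both cameras showed the drawer out while I held it and again after I lifted off to z ≈ 0.225 m, where the wrist force was back to about 1 N or less.
- **Jar, tub and cake:** By eye they are where they started. A simple pixel comparison with the first pictures agreed in the side view for the jar and tub. It differed more in the top view (about 10–13 for the jar and tub, 29 for the cake). I put this down to the arm covering the cake and changed brightness, because the jar and tub outlines match. The cake's position rests on the pictures alone.

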